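# Sort steel blanks through a two-way diverter and nest the scoops

### The arm

A 6-joint arm with a two-finger parallel gripper is mounted at the origin on a cart in front of the work surface, level with it; the furniture and walls round the work are solid. World frame = base frame: x ahead of the robot, y to its left, z up, the work surface at z = 0. Lengths are in m, angles in rad, forces in N, time in s.
With the tool pointing down it reaches from about 0.375 to 0.9 m from the base axis. Payload 3.1 kg.
Tool frame: the origin (TCP) lies at the very end of the fingers, on their centre line; the grasp point (between the pads) lies 19 mm behind it (manip.tcp_to_grasp is the distance from the TCP to the grasp point, in m); z points along the fingers, y is the line along which they close (so a half turn about z gives the same grasp; the last joint's range is limited). The gripper opens to 85 mm and grips with 20 to 120 N. Pads are 22 mm wide; open, the fingers measure 114 mm over their backs; the gripper's body (76 mm by 85 mm) begins 54 mm behind the grasp point. The pads swing forward as they close: fully open they stand 13 mm farther back than shut.
Start: joints at [1.028, 0.527, 1.433, -0, 1.181, -0.178], TCP at [0.223, 0.584, 0.231] pointing down, gripper open.
Joint ranges: [-3.08, 3.08], [-0.75, 2.2], [0.22, 2.44], [-1.43, 4.57], [0, 2.65], [-2.85, 2.85]. Speed limits (rad/s): [2.79, 2.79, 3.14, 3.14, 3.14, 3.14].

### API

Orientations are given as a unit quaternion [x, y, z, w].
In Python, from station import manip gives the robot as it stands. The module is installed in compiled form; this text tells all that it offers.
- The arm moves only by the tool step_arm, never from a script. Its argument "commands" is one flat list of numbers, 6 for each row, row after row: the shift along the tool's x, y, z in m, then the turn, a rotation vector about the tool's x, y, z in degrees. A call has exactly 10 rows; each row is the pose to reach, as a shift and turn from the pose commanded when the call began, along the tool's axes at that moment; what a row does not reach only later rows make up. A row lasts 1/10 s, in which the tool goes at most 50 mm and 8.59 degrees, less where a joint would pass 70% of its speed; a pose out of reach is approached as far as the arm can. A call with a gripper value outside its range is refused whole. "jaw" is the opening in per cent of the stroke, from 0 (shut) to 100 (fully open), set as the call begins (left out, the last holds). The fingers move at their own pace and stop on an object; "grip_force" is the grip in N (left out, the last holds). Time passes only in rows, so rows that repeat a pose let the fingers close, or fill a call up. It gives the time, the measured TCP pose, the force, the opening and the grip force at its end, in the units of the state.
- manip.sense(): the state, without advancing time (a new reading comes with each control period).
- manip.snapshot(name): name is "scene" or "top" or "wrist"; returns a dict with "pixels" (400x640x3 uint8, blue, green, red), "fx", "fy", "cx", "cy" (pixels), "k1" (the pictures are not rectified: a ray, as slopes to the right and down, at radius r is drawn at 1 + k1 r^2 times it, then the intrinsics apply), "R" (3x3) and "t" (3): a world point X has camera coordinates R X + t; the wrist camera has in their place "mount" (4x4, takes a point from camera to tool coordinates, whose origin is the TCP and whose axes are the flange's). Camera axes: x right, y down, z forward; pixel columns grow to the right and rows downward; lengths in m; the calibration is good to about 2 mm. A picture is of the moment at which its call begins: read the wrist's pose just before it. There is no depth.
- manip.sign_off(): hands the job in; it is judged then, once.
The state is a dict: "t": time; "q": joint angles; "qd": joint speeds; "tau": joint torques, N m; "tcp_pos": TCP position; "tool_rot": TCP orientation; "force": force on the tool from outside, world axes, zero at the start; "ft_torque": the same for the moment, N m; "finger_gap": opening from 0.0 (shut) to 1.0 (fully open); "gripper_force": force on a finger pad.
Only numpy, scipy, OpenCV 4.12 (cv2) and the standard library are available. Lean on these libraries where they do the work, as an engineer would, in place of code of your own. Each camera call takes 0.05 s, during which the arm holds its last target. There are 200 camera calls.

### The job

Feed every steel blank on the bench through the diverter's funnel, putting the lever fully over before each drop so that the wide flat discs all end up in the left-hand catch tray and the slender plugs all in the right-hand one (the flap leans over the side it closes, so parts leave on the side away from the lever). Also clear away the two empty scoops the blanks came in: nest the smaller one down in the larger one, both flat and upright on the bench, with the handles turned well apart so that they clear each other. Leave the other things on the bench where they are.

Things in the scene. Friction and masses are not known exactly. Their poses are not given: they have to be found in the camera images.
- diverter: two-way diverter fixed to the bench, 316 mm wide (y), 92 deep, 202 high plus funnel: throat with clear front, closed catch trays left (local +y, 60 to 154 mm off centre) and right (-y), clear covers 105 mm high; only the funnel leads in. Origin: centre of underside; x away from robot, y left, z up. Slick sheet metal; a steep slope leads to each tray.
- mouth (a point): centre of the funnel's open top, 232 mm above the bench; opening about 104 mm (local y) by 92 mm (local x), narrowing to a 58 by 60 mm throat 32 mm lower. A part let go in the middle just above the rim falls onto the flap.
- flap (a joint): flap and lever, one rigid piece, pivot along local x at local (0,0,100 mm). 0 upright, +0.55 fully left (local +y), -0.55 fully right, stops at both ends, stays where left (about 0.5 N at the grip moves it). It closes the side it leans over: lever fully LEFT sends parts RIGHT, lever fully RIGHT sends them LEFT. Starts near upright, where a part may go either way or stick.
- lever_grip (a point): middle of the lever's black round grip (16 mm diameter, 55 mm long along the lever, its end 180 mm from the pivot), 165 mm from the pivot: 265 mm above the bench when upright, 241 mm and 86 mm to the side when fully over. It stands 72 mm in front (local -x) of the diverter's middle, clear of the funnel; push it sideways or pinch it from above.
- large_scoop: larger round aluminium scoop (pan with handle), loose, 160 g: outer diameter 84 mm at base, 100 mm at rim, 36 mm high, walls and floor 3 mm (inner floor diameter 78 mm). Origin: centre of underside; z up, x along its handle, a bar 10 mm wide, 12 mm thick, rising from 28 mm high at the wall to 62 mm high at its end, 125 mm from the centre.
- large_scoop_handle_end (a point): end of the larger scoop's handle, 125 mm from its centre along local x, 62 mm up
- small_scoop: smaller round aluminium scoop, loose, 60 g: outer diameter 52 mm at base, 62 mm at rim, 46 mm high. Origin: centre of underside; z up, x along its level handle, a bar 10 mm wide, 44 to 56 mm above the underside, 31 to 108 mm from the centre. Nested, it sits 3 mm higher and its handle passes over the larger rim, but would strike the larger handle if both pointed one way.
- small_scoop_handle_end (a point): end of the smaller scoop's handle, 108 mm from its centre along local x, 50 mm up
- disc_1: wide flat steel disc blank, 34 mm diameter, 20 mm high, about 60 g, loose; origin: centre of its underside, local z along its axis. May be absent.
- disc_2: wide flat steel disc blank, 34 mm diameter, 20 mm high, about 60 g, loose; origin: centre of its underside, local z along its axis. May be absent.
- disc_3: wide flat steel disc blank, 34 mm diameter, 20 mm high, about 60 g, loose; origin: centre of its underside, local z along its axis. May be absent.
- plug_1: slender steel plug blank, 22 mm diameter, 32 mm high, about 50 g, loose, standing on end; origin: centre of its underside, local z along its axis. May be absent.
- plug_2: slender steel plug blank, 22 mm diameter, 32 mm high, about 50 g, loose, standing on end; origin: centre of its underside, local z along its axis. May be absent.
- plug_3: slender steel plug blank, 22 mm diameter, 32 mm high, about 50 g, loose, standing on end; origin: centre of its underside, local z along its axis. May be absent.
- bench_block: bystander: square steel bench block 58x58x22 mm, loose, to be left alone; origin: centre of its underside
- marker: bystander: white marker pen with black cap, 135 mm long, lying loose, to be left alone; origin: centre of its underside

How it is judged:
By the outcome, as a careful person would: the job done as asked, in the order asked, and still so for the second after the job is handed in, with the robot touching nothing.
Of disc_1, plug_1, disc_2, plug_2, disc_3, plug_3 only 4 to 6 are there at a start; the rules pass over those that are not, and their reading is None.
At some moment in a run one of disc_1, disc_2, disc_3, small_scoop, large_scoop may be knocked a few centimetres aside while the robot is not near it.
It also fails if it takes over 210 s, if anything falls off the work surface, if the arm or the gripper's body presses on something with over 40 N, if the wrist force passes 120 N, or if a joint passes its speed limit or range.

## Working session

There is one attempt and no reset: what is moved stays moved. The work goes in short steps, Python scripts to look and compute and a tool call to move; the robot and the scene stay as the last step left them, time stands still between calls to the robot, and variables do not carry over. Pictures are saved under pics/ and viewed, at most 14 in all, crops included, and the job is handed in when it is done.

Besides the shell and the picture viewer there is one more tool, called after "Emit:" as a command line: name --argument value ..., lists and objects as JSON in quotes. step_arm: Moves the arm, as the interface text tells. Its arguments: {"type":"object","properties":{"commands":{"type":"array","items":{"type":"number"}},"jaw":{"type":"number"},"grip_force":{"type":"number"}},"required":["commands"]}

```bash
mkdir -p pics; cat > h.py <<'E'
import cv2, numpy as np
from station import manip
from scipy.spatial.transform import Rotation as Ro
def snap(n,f):
    s=manip.sense(); d=manip.snapshot(n); cv2.imwrite('pics/'+f+'.png',d['pixels'])
    d['s']=s
    if n=='wrist':
        T=np.eye(4);T[:3,:3]=Ro.from_quat(s['tool_rot']).as_matrix();T[:3,3]=s['tcp_pos']
        W=np.linalg.inv(T@np.array(d['mount'])); d['R'],d['t']=W[:3,:3],W[:3,3]
    np.save('pics/'+f+'.npy',{k:v for k,v in d.items() if k!='pixels'},allow_pickle=True)
    return d
def load(f): return np.load('pics/'+f+'.npy',allow_pickle=True).item()
def pix(d,u,v,z):
    d=load(d) if isinstance(d,str) else d
    p=np.array([(u-d['cx'])/d['fx'],(v-d['cy'])/d['fy']]); s=p.copy()
    for _ in range(20): s=p/(1+d['k1']*(s@s))
    R=np.array(d['R']);t=np.array(d['t']);o=-R.T@t; r=R.T@np.array([s[0],s[1],1.])
    return (o+r*(z-o[2])/r[2]).round(4)
def proj(d,X):
    d=load(d) if isinstance(d,str) else d
    c=np.array(d['R'])@np.array(X)+np.array(d['t']); s=c[:2]/c[2]; s=s*(1+d['k1']*(s@s))
    return (s*[d['fx'],d['fy']]+[d['cx'],d['cy']]).round(1)
E
python3 - <<'E'
from h import *
for n in('scene','top'):
    d=snap(n,n+'0'); print(n,d['fx'],d['k1'],-np.array(d['R']).T@np.array(d['t']))
s=manip.sense();print(s,manip.tcp_to_grasp)
E
```

```text
scene 502.79289890893455 -0.06641242847004589 [-0.45364574  0.78755901  0.77053801]
top 458.8986571040118 -0.10641874449113523 [ 0.4193002  -0.00346893  1.71239856]
{'t': 0.1, 'q': array([ 1.02750443e+00,  5.28420758e-01,  1.43377349e+00, -2.67854072e-05,
        1.18141430e+00, -1.78476484e-01]), 'qd': array([-0.00022722, -0.00142224, -0.00294441,  0.00109421,  0.0003333 ,
       -0.00012503]), 'tau': array([ 1.05668541e-04, -4.43309498e+01, -1.78586090e+01, -1.62830638e-04,
        3.82027589e-03,  2.75296799e-07]), 'tcp_pos': array([0.22260994, 0.58331642, 0.23040248]), 'tool_rot': array([ 1.81392756e-01,  9.83410216e-01, -9.47393086e-04, -3.44320380e-04]), 'force': array([-0.67904768, -0.19832012,  0.52261232]), 'ft_torque': array([0.01646296, 0.01510537, 0.00479519]), 'gripper_force': 0.0, 'finger_gap': 1.0012837356615505} 0.0187
```

View pics/top0.png

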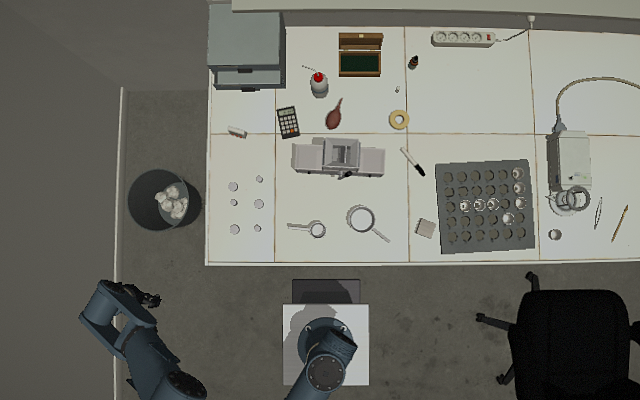

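View pics/scene0.png

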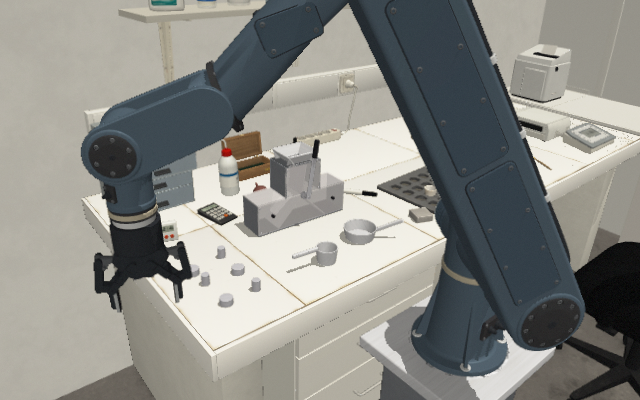

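Top view: three discs at about (233,186), (233,203), (235,229), three plugs at (259,179), (260,203), (258,229), small scoop (318,229), large scoop (361,219), diverter (340,155), lever (345,175). Enlarging.

```bash
python3 - <<'E'
from h import *
im=cv2.imread('pics/top0.png')
cv2.imwrite('pics/c1.png',cv2.resize(im[125:265,215:415],None,fx=4,fy=4,interpolation=cv2.INTER_CUBIC))
E
```

```text
(no output)
```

View pics/c1.png

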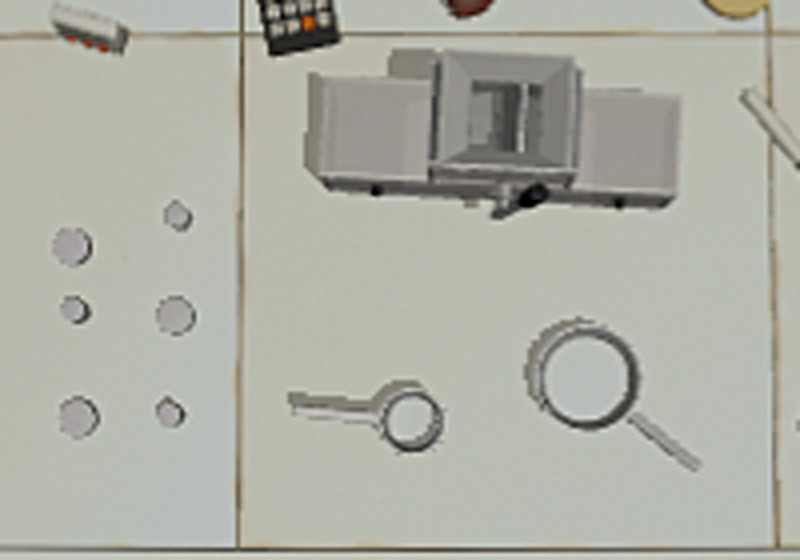

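Crop: disc tops at (71,246), (175,315), (77,417); plug tops (178,215), (75,309), (171,412); small scoop rim centre (412,420), handle end (290,410); large rim centre (588,379), handle end (697,467); funnel rim corners (437,52), (580,56), (577,177), (430,172); the grip is at (535,195).

```bash
python3 - <<'E'
from h import *
f=lambda u,v,z:pix('top0',215+u/4-.4,125+v/4-.4,z)
for n,u,v,z in [('dA',71,246,.02),('dB',175,315,.02),('dC',77,417,.02),('pA',178,215,.032),('pB',75,309,.032),('pC',171,412,.032),('s rim',412,420,.046),('s hend',290,410,.056),('L rim',588,379,.036),('L hend',697,467,.062),('f1',437,52,.232),('f2',580,56,.232),('f3',577,177,.232),('f4',430,172,.232),('grip',540,192,.275),('bl',325,77,.105),('br',682,93,.105),('frontR',663,208,.0),('frontL',330,188,.0)]:
    print(n,f(u,v,z))
E
```

```text
dA [0.5851 0.3474 0.02  ]
dB [0.5206 0.2493 0.02  ]
dC [0.4262 0.3398 0.02  ]
pA [0.6124 0.2456 0.032 ]
pB [0.5256 0.3404 0.032 ]
pC [0.4308 0.2505 0.032 ]
s rim [0.4234 0.0293 0.046 ]
s hend [0.4325 0.1391 0.056 ]
L rim [ 0.4604 -0.1312  0.036 ]
L hend [ 0.3805 -0.2266  0.062 ]
f1 [0.723  0.0049 0.232 ]
f2 [ 0.7195 -0.1121  0.232 ]
f3 [ 0.6196 -0.1087  0.232 ]
f4 [0.624  0.0108 0.232 ]
grip [ 0.6019 -0.0763  0.275 ]
bl [0.7269 0.1052 0.105 ]
br [ 0.7118 -0.2117  0.105 ]
frontR [ 0.6215 -0.2058  0.    ]
frontL [0.6412 0.1071 0.    ]
```

Emit:
step_arm --commands '[-0.349,-0.277,-0.1,0,0,-20.9,-0.349,-0.277,-0.1,0,0,-20.9,-0.349,-0.277,-0.1,0,0,-20.9,-0.349,-0.277,-0.1,0,0,-20.9,-0.349,-0.277,-0.1,0,0,-20.9,-0.349,-0.277,-0.1,0,0,-20.9,-0.349,-0.277,-0.1,0,0,-20.9,-0.349,-0.277,-0.1,0,0,-20.9,-0.349,-0.277,-0.1,0,0,-20.9,-0.349,-0.277,-0.1,0,0,-20.9]' --jaw 0

```text
t: 1.1
tcp_pos: [0.4534, 0.1967, 0.3324]
tool_rot: [0.003, 1.0, -0.001, 0.002]
force: [-0.1, 0.5, 0.7]
finger_gap: 0.001
gripper_force: 0.0
```

Emit:
step_arm --commands '[-0.147,-0.347,0.02,0,0,0,-0.147,-0.347,0.02,0,0,0,-0.147,-0.347,0.02,0,0,0,-0.147,-0.347,0.02,0,0,0,-0.147,-0.347,0.02,0,0,0,-0.147,-0.347,0.02,0,0,0,-0.147,-0.347,0.02,0,0,0,-0.147,-0.347,0.1,0,0,0,-0.147,-0.347,0.1,0,0,0,-0.147,-0.347,0.1,0,0,0]'

```text
t: 2.1
tcp_pos: [0.5938, -0.1457, 0.2252]
tool_rot: [0.001, 1.0, 0.003, -0.006]
force: [-0.4, 1.1, -0.3]
finger_gap: -0.005
gripper_force: 0.0
```

```bash
python3 - <<'E'
from h import *
d=snap('wrist','w1'); snap('top','t1')
im=cv2.imread('pics/t1.png')
a=cv2.resize(im[125:225,290:400],None,fx=4,fy=4,interpolation=cv2.INTER_CUBIC)
b=d['pixels']
c=np.zeros((400,800,3),np.uint8); c[:,:440]=a; c[:225,440:]=cv2.resize(b,(360,225)); cv2.imwrite('pics/c2.png',c)
E
```

```text
(no output)
```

View pics/c2.png

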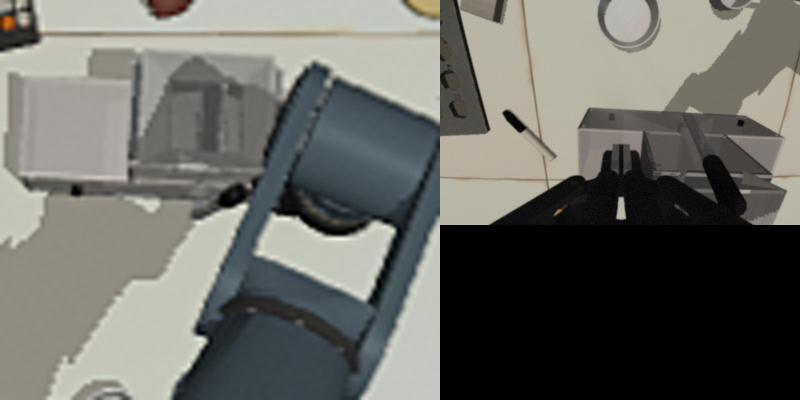

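Fingers sit just right of the leaning lever, in its plane. Pushing it left.

Emit:
step_arm --commands '[0,0.02,0,0,0,0,0,0.045,0,0,0,0,0,0.07,0,0,0,0,0,0.095,0,0,0,0,0,0.12,0,0,0,0,0,0.135,0,0,0,0,0,0.145,0,0,0,0,0,0.15,0,0,0,0,0,0.155,0,0,0,0,0,0.155,0,0,0,0]'

```text
t: 3.2
tcp_pos: [0.5972, 0.0086, 0.2314]
tool_rot: [0.0, 1.0, 0.0, 0.0]
force: [0.8, 0.5, -0.3]
finger_gap: -0.001
gripper_force: 0.0
```

```bash
python3 - <<'E'
from h import *
d=snap('wrist','w2');cv2.imwrite('pics/w2c.png',d['pixels']); print(d['s']['tcp_pos'],d['s']['force'])
E
```

```text
[0.59722487 0.00860953 0.23136605] [ 0.75806612  0.52711433 -0.30385605]
```

View pics/w2.png

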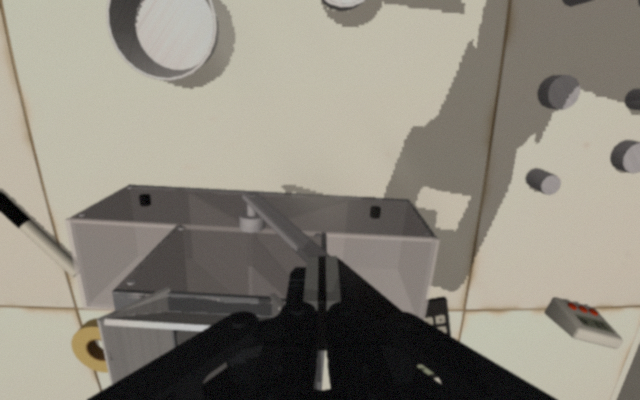

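The lever (from pivot (250,220) to fingers (320,240)) is well to the left; push on until the stop is felt.

Emit:
step_arm --commands '[0,0.003,0,0,0,0,0,0.006,0,0,0,0,0,0.008,0,0,0,0,0,0.01,0,0,0,0,0,0.012,0,0,0,0,0,0.012,0,0,0,0,0,0.012,0,0,0,0,0,0.012,0,0,0,0,0,0.012,0,0,0,0,0,0.012,0,0,0,0]'

```text
t: 4.25
tcp_pos: [0.5965, 0.0184, 0.2315]
tool_rot: [-0.0, 1.0, -0.002, -0.001]
force: [-1.8, -5.7, 1.7]
finger_gap: 0.005
gripper_force: 3.3
```

Stop felt (5.7 N). Back off, rise, and go above plug A.

Emit:
step_arm --commands '[0,-0.02,0,0,0,0,0,-0.02,-0.05,0,0,0,0,-0.02,-0.08,0,0,0,-0.016,0.227,-0.06,0,0,0,-0.016,0.227,-0.06,0,0,0,-0.016,0.227,-0.06,0,0,0,-0.016,0.227,0,0,0,0,-0.016,0.227,0.05,0,0,0,-0.016,0.227,0.1,0,0,0,-0.016,0.227,0.1,0,0,0]' --jaw 60 --grip_force 40

```text
t: 5.25
tcp_pos: [0.6132, 0.249, 0.1319]
tool_rot: [-0.001, 1.0, 0.001, 0.001]
force: [0.8, -0.1, 0.1]
finger_gap: 0.596
gripper_force: 0.0
```

```bash
python3 - <<'E'
from h import *
d=snap('wrist','w3'); print(d['s']['tcp_pos'],d['s']['force'])
s=d['s'];p=np.array(s['tcp_pos'])
for X in [p-[0,0,.0],[.6124,.2456,.032],[.5851,.3474,.02],[.5206,.2493,.02],[.5256,.3404,.032]]: print(X,proj(d,X))
E
```

```text
[0.61318823 0.24904347 0.1319032 ] [ 0.81871907 -0.08495062  0.06095755]
[0.61318823 0.24904347 0.1319032 ] [322.8 276.1]
[0.6124, 0.2456, 0.032] [317.4 202.7]
[0.5851, 0.3474, 0.02] [454.7 162.8]
[0.5206, 0.2493, 0.02] [322.8  69.6]
[0.5256, 0.3404, 0.032] [461.2  78.5]
```

View pics/w3.png

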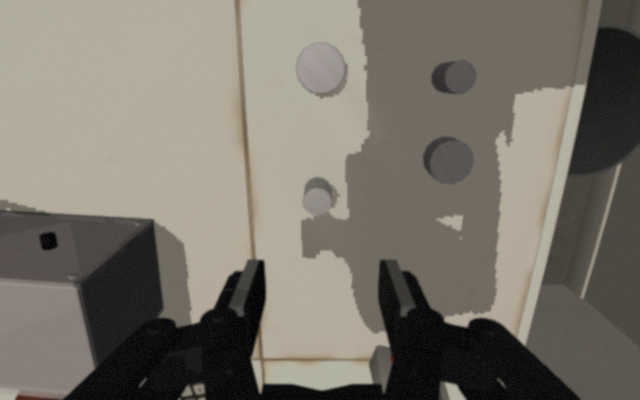

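Wrist view matches: plug top at (317,199), predicted (317,203); disc A at (449,161), B (321,69). Descend, grip, lift.

Emit:
step_arm --commands '[0,-0.003,0.05,0,0,0,0,-0.003,0.095,0,0,0,0,-0.003,0.115,0,0,0,0,-0.003,0.124,0,0,0,0,-0.003,0.124,0,0,0,0,-0.003,0.124,0,0,0,0,-0.003,0.124,0,0,0,0,-0.003,0.124,0,0,0,0,-0.003,0.124,0,0,0,0,-0.003,0.124,0,0,0]'

```text
t: 6.3
tcp_pos: [0.6134, 0.2442, 0.0097]
tool_rot: [-0.0, 1.0, 0.0, 0.0]
force: [0.0, -0.7, 0.0]
finger_gap: 0.596
gripper_force: 0.0
```

Emit:
step_arm --commands '[0,0,0,0,0,0,0,0,0,0,0,0,0,0,0,0,0,0,0,0,0,0,0,0,0,0,0,0,0,0,0,0,-0.05,0,0,0,0,0,-0.1,0,0,0,0,0,-0.15,0,0,0,0,0,-0.2,0,0,0,0,0,-0.25,0,0,0]' --jaw 0

```text
t: 7.3
tcp_pos: [0.6125, 0.2439, 0.2605]
tool_rot: [0.0, 1.0, -0.0, -0.0]
force: [0.2, 0.2, -1.0]
finger_gap: 0.241
gripper_force: 39.2
```

Emit:
step_arm --commands '[-0.02,-0.03,-0.01,0,0,0,-0.03,-0.08,-0.01,0,0,0,-0.045,-0.13,-0.01,0,0,0,-0.055,-0.18,-0.01,0,0,0,-0.06,-0.23,-0.01,0,0,0,-0.06,-0.27,-0.01,0,0,0,-0.06,-0.295,0,0,0,0,-0.06,-0.295,0.005,0,0,0,-0.06,-0.295,0.005,0,0,0,-0.06,-0.295,0.005,0,0,0]'

```text
t: 8.3
tcp_pos: [0.6728, -0.0496, 0.2537]
tool_rot: [-0.001, 1.0, 0.0, -0.001]
force: [-0.4, 0.4, 0.0]
finger_gap: 0.242
gripper_force: 39.2
```

```bash
python3 - <<'E'
from h import *
d=snap('wrist','w4'); print(d['s']['tcp_pos'],d['s']['force'],d['s']['finger_gap'])
E
```

```text
[ 0.67280321 -0.04956268  0.25365128] [-0.43170579  0.40749988  0.0373156 ] 0.2421317542303746
```

View pics/w4.png

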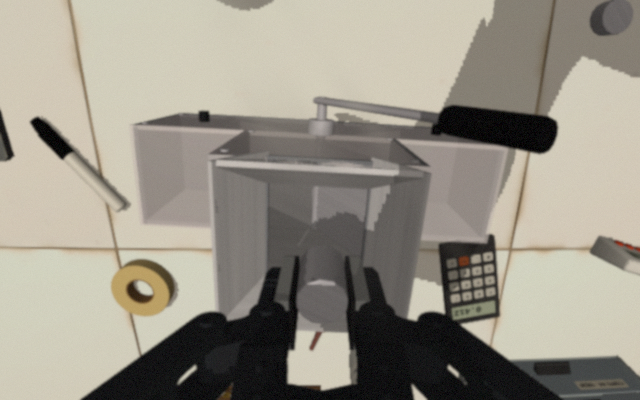

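Lever lies fully left (grip (500,128)); the plug (322,295) is centred over the funnel (rim columns 215–420). Release, then go to plug B.

Emit:
step_arm --commands '[0,0,0,0,0,0,0,0,0,0,0,0,0,0,0,0,0,0,0,0,0,0,0,0,0,0,0,0,0,0,0,0,0,0,0,0,0,0,-0.02,0,0,0,0,0.03,-0.03,0,0,0,0.02,0.08,-0.03,0,0,0,0.04,0.13,-0.03,0,0,0]' --jaw 60

```text
t: 9.35
tcp_pos: [0.6362, 0.0723, 0.2844]
tool_rot: [0.001, 1.0, 0.0, 0.001]
force: [1.1, -0.2, -0.0]
finger_gap: 0.6
gripper_force: 0.0
```

```bash
python3 - <<'E'
from h import *
d=snap('scene','s1'); print(manip.sense()['tcp_pos'],manip.sense()['force'])
e=snap('top','t2')
c=np.zeros((520,800,3),np.uint8)
c[:,:460]=cv2.resize(d['pixels'][120:250,235:350],None,fx=4,fy=4); c[:280,460:]=cv2.resize(e['pixels'][130:200,285:370],(340,280));cv2.imwrite('pics/c3.png',c)
E
```

```text
[0.63126063 0.08106899 0.28424569] [-3.61612216  2.87394314 -1.28799548]
```

View pics/c3.png

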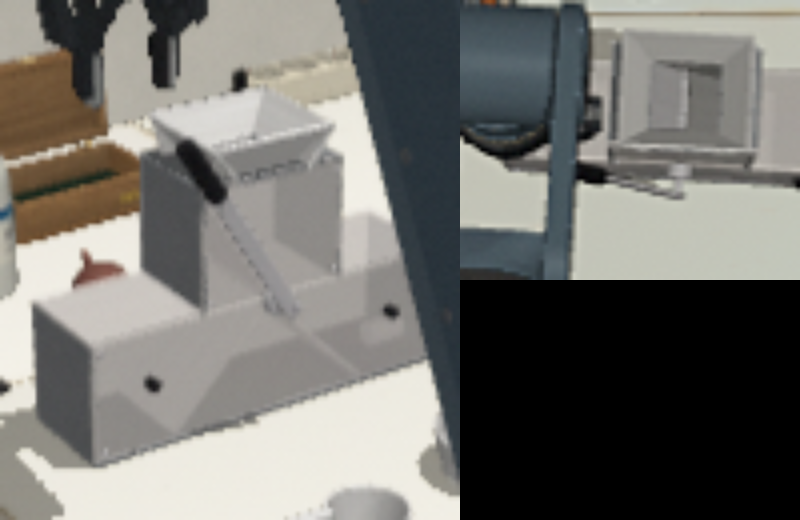

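The throat is empty and the lever is still fully left. Next plug B.

Emit:
step_arm --commands '[0.02,0.05,0,0,0,0,0.04,0.1,0,0,0,0,0.06,0.15,0,0,0,0,0.08,0.2,0.02,0,0,0,0.106,0.24,0.05,0,0,0,0.106,0.261,0.1,0,0,0,0.106,0.261,0.15,0,0,0,0.106,0.261,0.16,0,0,0,0.106,0.261,0.16,0,0,0,0.106,0.261,0.16,0,0,0]'

```text
t: 10.45
tcp_pos: [0.5307, 0.3327, 0.1242]
tool_rot: [0.0, 1.0, -0.0, 0.0]
force: [0.2, -0.6, 0.8]
finger_gap: 0.602
gripper_force: 0.0
```

```bash
cat > near.py <<'E'
# blob positions near expected points in a fresh wrist image
from h import *
import sys
def look(tag,items):
    d=snap('wrist',tag); p=d['s']['tcp_pos']; print('tcp',p.round(4),'f',d['s']['force'].round(1))
    hsv=cv2.cvtColor(d['pixels'],cv2.COLOR_BGR2HSV).astype(int); g=cv2.GaussianBlur(d['pixels'],(3,3),0)
    for n,X,r in items:
        u,v=proj(d,X); e=proj(d,np.array(X)+[0,r,0]); R=abs(e[0]-u)
        gray=cv2.cvtColor(g,cv2.COLOR_BGR2GRAY)
        x0,x1,y0,y1=[int(max(0,a)) for a in (u-2.2*R,u+2.2*R,v-2.2*R,v+2.2*R)]
        c=cv2.HoughCircles(gray[y0:y1,x0:x1],cv2.HOUGH_GRADIENT,1.2,R,param1=80,param2=12,minRadius=int(.85*R),maxRadius=int(1.2*R))
        print(n,'expect',u,v,round(R,1),'found',[] if c is None else [(round(x0+a,1),round(y0+b,1),round(q,1),pix(d,x0+a,y0+b,X[2])[:2]) for a,b,q in c[0][:2]])
E
python3 -c "
from near import *
look('w5',[('pB',[.5256,.3404,.032],.011),('dB',[.5206,.2493,.02],.017),('dC',[.4262,.3398,.02],.017),('pC',[.4308,.2505,.032],.011)])"
```

```text
tcp [0.5307 0.3327 0.1242] f [ 0.2 -0.6  0.8]
pB expect 333.3 200.8 15.6 found [(np.float32(332.2), np.float32(188.2), np.float32(14.3), array([0.5164, 0.3395]))]
dB expect 209.0 189.0 22.9 found [(np.float32(211.4), np.float32(184.2), np.float32(23.7), array([0.517 , 0.2514]))]
dC expect 333.5 50.3 26.1 found [(np.float32(329.4), np.float32(46.2), np.float32(26.2), array([0.4237, 0.3371]))]
pC expect 191.3 57.6 17.4 found [(np.float32(190.8), np.float32(52.0), np.float32(17.5), array([0.4275, 0.2505]))]
```

Emit:
step_arm --commands '[0.007,0.007,0.04,0,0,0,0.007,0.007,0.08,0,0,0,0.007,0.007,0.105,0,0,0,0.007,0.007,0.115,0,0,0,0.007,0.007,0.115,0,0,0,0.007,0.007,0.115,0,0,0,0.007,0.007,0.115,0,0,0,0.007,0.007,0.115,0,0,0,0.007,0.007,0.115,0,0,0,0.007,0.007,0.115,0,0,0]'

```text
t: 11.5
tcp_pos: [0.5232, 0.3401, 0.0096]
tool_rot: [-0.0, 1.0, 0.0, 0.0]
force: [-0.3, -0.2, 0.4]
finger_gap: 0.597
gripper_force: 0.0
```

Emit:
step_arm --commands '[0,0,0,0,0,0,0,0,0,0,0,0,0,0,0,0,0,0,0,0,0,0,0,0,0,0,0,0,0,0,0,0,-0.05,0,0,0,0,0,-0.1,0,0,0,0,0,-0.15,0,0,0,0,0,-0.2,0,0,0,0,0,-0.25,0,0,0]' --jaw 0

```text
t: 12.5
tcp_pos: [0.5224, 0.3397, 0.2606]
tool_rot: [0.0, 1.0, -0.0, -0.0]
force: [2.0, 0.1, -1.1]
finger_gap: 0.24
gripper_force: 39.2
```

Emit:
step_arm --commands '[-0.03,-0.03,-0.01,0,0,0,-0.06,-0.07,-0.02,0,0,0,-0.095,-0.105,-0.02,0,0,0,-0.12,-0.145,-0.02,0,0,0,-0.14,-0.19,-0.02,0,0,0,-0.149,-0.235,-0.02,0,0,0,-0.149,-0.28,-0.02,0,0,0,-0.149,-0.325,-0.01,0,0,0,-0.149,-0.365,0,0,0,0,-0.149,-0.391,0.005,0,0,0]'

```text
t: 13.5
tcp_pos: [0.6709, -0.0543, 0.2523]
tool_rot: [0.001, 1.0, -0.0, -0.001]
force: [-0.4, 0.1, -0.4]
finger_gap: 0.24
gripper_force: 39.2
```

Emit:
step_arm --commands '[0,0,0.003,0,0,0,0,0,0.003,0,0,0,0,0,0.003,0,0,0,0,0,0.003,0,0,0,0,0,0.003,0,0,0,0,0,0.003,0,0,0,0,0,0.003,0,0,0,0,0,0.003,0,0,0,0,0,0.003,0,0,0,0,0,0.003,0,0,0]'

```text
t: 14.5
tcp_pos: [0.672, -0.0511, 0.251]
tool_rot: [0.0, 1.0, 0.0, 0.0]
force: [-0.8, -1.1, -1.2]
finger_gap: 0.24
gripper_force: 39.3
```

Emit:
step_arm --commands '[0,0,0,0,0,0,0,0,0,0,0,0,0,0,0,0,0,0,0,0,0,0,0,0,0,0,0,0,0,0,0,0,-0.04,0,0,0,0,0.03,-0.05,0,0,0,0.02,0.07,-0.05,0,0,0,0.04,0.11,-0.05,0,0,0,0.07,0.145,-0.05,0,0,0]' --jaw 60

```text
t: 15.5
tcp_pos: [0.6021, 0.0954, 0.3011]
tool_rot: [0.0, 1.0, 0.0, 0.001]
force: [-0.1, 0.1, 0.0]
finger_gap: 0.595
gripper_force: 0.0
```

Emit:
step_arm --commands '[0.03,0.04,0,0,0,0,0.06,0.08,0,0,0,0,0.09,0.12,0,0,0,0,0.13,0.145,0.02,0,0,0,0.17,0.156,0.05,0,0,0,0.174,0.156,0.1,0,0,0,0.174,0.156,0.15,0,0,0,0.174,0.156,0.175,0,0,0,0.174,0.156,0.175,0,0,0,0.174,0.156,0.175,0,0,0]'

```text
t: 16.5
tcp_pos: [0.4285, 0.25, 0.1264]
tool_rot: [0.0, 1.0, 0.0, 0.0]
force: [0.9, -1.2, -0.5]
finger_gap: 0.601
gripper_force: 0.0
```

```bash
python3 -c "
from near import *
look('w6',[('dC',[.4262,.3398,.02],.017),('pC',[.4308,.2505,.032],.011)])
d=snap('scene','s2');cv2.imwrite('pics/c4.png',cv2.resize(d['pixels'][100:330,180:460],None,fx=2.6,fy=2.6,interpolation=cv2.INTER_CUBIC))"
```

```text
tcp [0.4285 0.25   0.1264] f [ 0.9 -1.2 -0.5]
dC expect 442.0 198.2 22.3 found [(np.float32(434.6), np.float32(191.6), np.float32(24.0), array([0.421 , 0.3337]))]
pC expect 322.9 209.5 15.3 found [(np.float32(323.2), np.float32(200.8), np.float32(17.3), array([0.4242, 0.2507]))]
```

View pics/c4.png

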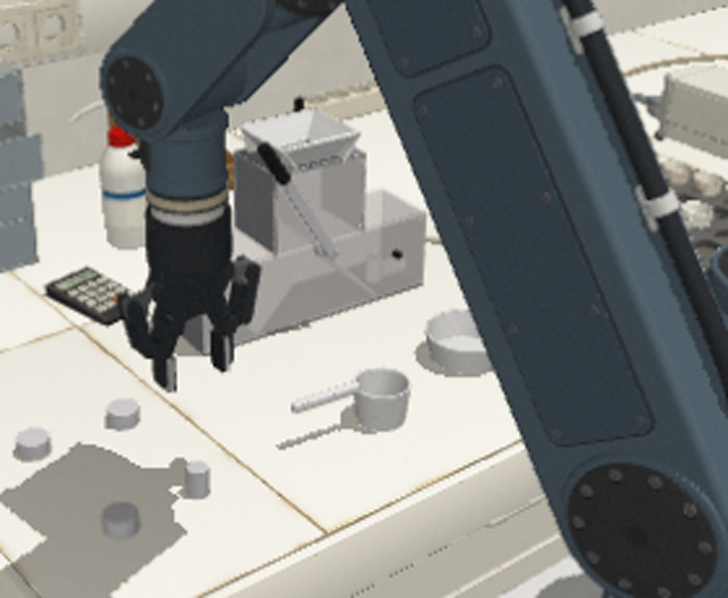

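Lever still fully left at (270,160), pale plugs in the right tray near (390,265), three discs and plug C still in place. Take plug C.

Emit:
step_arm --commands '[0.002,0,0.04,0,0,0,0.002,0,0.08,0,0,0,0.002,0,0.105,0,0,0,0.002,0,0.117,0,0,0,0.002,0,0.117,0,0,0,0.002,0,0.117,0,0,0,0.002,0,0.117,0,0,0,0.002,0,0.117,0,0,0,0.002,0,0.117,0,0,0,0.002,0,0.117,0,0,0]'

```text
t: 17.6
tcp_pos: [0.4262, 0.25, 0.0096]
tool_rot: [-0.0, 1.0, 0.0, 0.0]
force: [0.2, 0.0, 0.4]
finger_gap: 0.602
gripper_force: 0.0
```

Emit:
step_arm --commands '[0,0,0,0,0,0,0,0,0,0,0,0,0,0,0,0,0,0,0,0,0,0,0,0,0,0,0,0,0,0,0,0,-0.05,0,0,0,0,0,-0.1,0,0,0,0,0,-0.15,0,0,0,0,0,-0.2,0,0,0,0,0,-0.25,0,0,0]' --jaw 0

```text
t: 18.6
tcp_pos: [0.4252, 0.2497, 0.2606]
tool_rot: [0.0, 1.0, -0.0, -0.0]
force: [0.9, -0.0, -1.4]
finger_gap: 0.237
gripper_force: 39.2
```

Emit:
step_arm --commands '[-0.03,-0.02,-0.02,0,0,0,-0.07,-0.05,-0.04,0,0,0,-0.11,-0.08,-0.04,0,0,0,-0.15,-0.11,-0.04,0,0,0,-0.19,-0.14,-0.04,0,0,0,-0.22,-0.18,-0.04,0,0,0,-0.24,-0.22,-0.04,0,0,0,-0.246,-0.265,-0.04,0,0,0,-0.246,-0.301,-0.02,0,0,0,-0.246,-0.301,0.008,0,0,0]'

```text
t: 19.6
tcp_pos: [0.6734, -0.0572, 0.2512]
tool_rot: [0.003, 1.0, -0.002, 0.002]
force: [-0.4, 0.6, 0.3]
finger_gap: 0.243
gripper_force: 39.3
```

Emit:
step_arm --commands '[0,0,0,0,0,0,0,0,0,0,0,0,0,0,0,0,0,0,0,0,0,0,0,0,0,0,0,0,0,0,0,0,0,0,0,0,0,0,0,0,0,0,0,0,0,0,0,0,0,0,0,0,0,0,0,0,0,0,0,0]'

```text
t: 20.6
tcp_pos: [0.6719, -0.0511, 0.251]
tool_rot: [0.0, 1.0, -0.0, -0.0]
force: [-0.2, 0.3, -1.5]
finger_gap: 0.244
gripper_force: 39.3
```

Emit:
step_arm --commands '[0,0,0,0,0,0,0,0,0,0,0,0,0,0,0,0,0,0,0,0,0,0,0,0,0,0,0,0,0,0,0,0,-0.04,0,0,0,0,0.03,-0.06,0,0,0,0.02,0.07,-0.06,0,0,0,0.05,0.11,-0.06,0,0,0,0.075,0.155,-0.06,0,0,0]' --jaw 60

```text
t: 21.6
tcp_pos: [0.5964, 0.1035, 0.3112]
tool_rot: [0.001, 1.0, 0.0, 0.0]
force: [1.5, 0.8, 0.3]
finger_gap: 0.599
gripper_force: 0.0
```

Emit:
step_arm --commands '[0,0,0,0,0,0,0,0,0,0,0,0,0,0,0,0,0,0,0,0,0.04,0,0,0,0,0,0.08,0,0,0,0,-0.01,0.08,0,0,0,0,-0.035,0.08,0,0,0,0,-0.06,0.08,0,0,0,0,-0.085,0.08,0,0,0,0,-0.11,0.08,0,0,0]' --jaw 0

```text
t: 22.6
tcp_pos: [0.598, -0.0081, 0.2384]
tool_rot: [0.001, 1.0, 0.001, 0.001]
force: [-17.8, 7.0, 41.4]
finger_gap: 0.002
gripper_force: 22.2
```

Emit:
step_arm --commands '[0,-0.025,0,0,0,0,0,-0.05,0,0,0,0,0,-0.07,0,0,0,0,0,-0.085,0,0,0,0,0,-0.095,0,0,0,0,0,-0.102,0,0,0,0,0,-0.104,0,0,0,0,0,-0.104,0,0,0,0,0,-0.104,0,0,0,0,0,-0.104,0,0,0,0]'

```text
t: 23.6
tcp_pos: [0.5976, -0.1107, 0.2309]
tool_rot: [-0.0, 1.0, 0.0, -0.0]
force: [0.1, -0.1, -0.4]
finger_gap: 0.002
gripper_force: 0.0
```

A brief 41 N push came up on the fingers; check the lever.

```bash
python3 -c "
from h import *
d=snap('wrist','w7');e=snap('scene','s3')
c=np.zeros((400,800,3),np.uint8);c[:250,:400]=cv2.resize(d['pixels'],(400,250));c[:,400:]=cv2.resize(e['pixels'][110:240,225:355],(400,400));cv2.imwrite('pics/c5.png',c)"
```

```text
(no output)
```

View pics/c5.png

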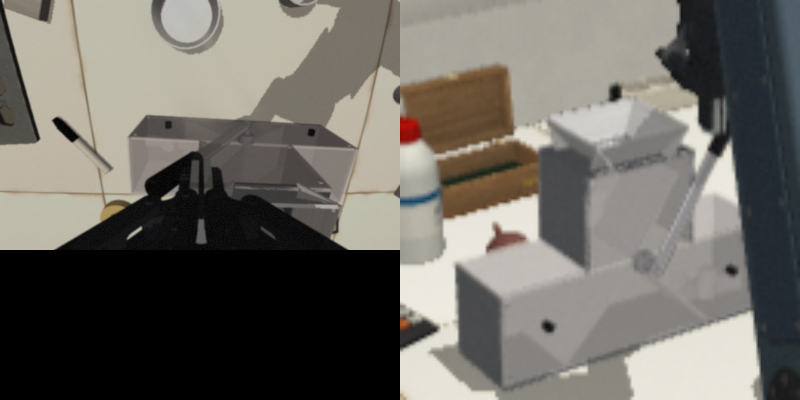

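The lever is over to the right, fingers on its left side. Push gently to the stop.

Emit:
step_arm --commands '[0,-0.002,0,0,0,0,0,-0.004,0,0,0,0,0,-0.006,0,0,0,0,0,-0.008,0,0,0,0,0,-0.009,0,0,0,0,0,-0.009,0,0,0,0,0,-0.009,0,0,0,0,0,-0.009,0,0,0,0,0,-0.009,0,0,0,0,0,-0.009,0,0,0,0]'

```text
t: 24.7
tcp_pos: [0.5976, -0.114, 0.2309]
tool_rot: [0.0, 1.0, 0.006, -0.0]
force: [1.7, 15.1, 2.0]
finger_gap: -0.001
gripper_force: 7.0
```

Stop felt. Now to disc B.

Emit:
step_arm --commands '[0,0.02,0,0,0,0,0,0.02,-0.05,0,0,0,0.01,0.06,-0.08,0,0,0,0.03,0.11,-0.08,0,0,0,0.05,0.16,-0.08,0,0,0,0.079,0.2,-0.08,0,0,0,0.079,0.25,-0.07,0,0,0,0.079,0.295,-0.05,0,0,0,0.079,0.34,-0.03,0,0,0,0.079,0.369,0.01,0,0,0]' --jaw 65

```text
t: 25.7
tcp_pos: [0.5208, 0.2491, 0.2265]
tool_rot: [-0.001, 1.0, 0.001, 0.004]
force: [0.3, -0.2, -0.1]
finger_gap: 0.651
gripper_force: 0.0
```

Emit:
step_arm --commands '[0,0,0.05,0,0,0,0,0,0.09,0,0,0,0,0,0.1,0,0,0,0,0,0.1,0,0,0,0,0,0.1,0,0,0,0,0,0.1,0,0,0,0,0,0.1,0,0,0,0,0,0.1,0,0,0,0,0,0.1,0,0,0,0,0,0.1,0,0,0]'

```text
t: 26.7
tcp_pos: [0.5188, 0.2459, 0.1248]
tool_rot: [0.0, 1.0, 0.0, 0.0]
force: [0.5, 0.9, -0.4]
finger_gap: 0.652
gripper_force: 0.0
```

```bash
python3 -c "
from near import *
look('w8',[('dA',[.5851,.3474,.02],.017),('dB',[.5206,.2493,.02],.017),('dC',[.4262,.3398,.02],.017)])"
```

```text
tcp [0.5188 0.2459 0.1248] f [ 0.5  0.9 -0.4]
dA expect 447.1 278.8 20.6 found [(np.float32(440.0), np.float32(273.2), np.float32(23.2), array([0.5798, 0.3409]))]
dB expect 326.9 204.0 22.8 found []
dC expect 463.1 70.8 24.9 found [(np.float32(453.0), np.float32(67.0), np.float32(28.3), array([0.4239, 0.3327]))]
```

View pics/w8.png

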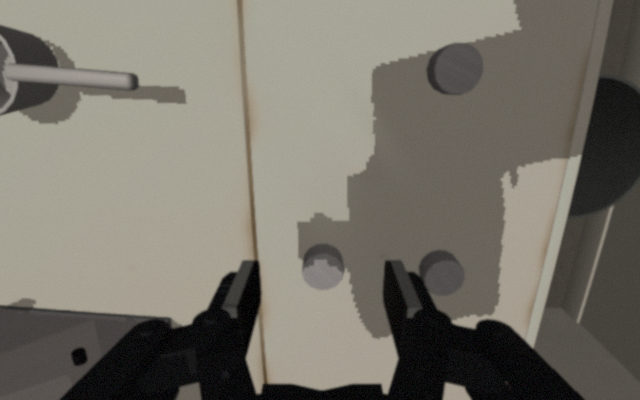

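Disc B was knocked forward: its top is now at about (323,269); dA at (441,272) and dC (455,68) unchanged.

```bash
python3 -c "
from h import *
print(pix('w8',323,269,.02),pix('w8',441.5,271,.02),pix('w8',455.5,67.5,.02))"
```

```text
[0.5756 0.2465 0.02  ] [0.5778 0.3419 0.02  ] [0.4242 0.3344 0.02  ]
```

Emit:
step_arm --commands '[-0.04,0.001,0,0,0,0,-0.058,0.001,0.03,0,0,0,-0.058,0.001,0.07,0,0,0,-0.058,0.001,0.1,0,0,0,-0.058,0.001,0.115,0,0,0,-0.058,0.001,0.121,0,0,0,-0.058,0.001,0.121,0,0,0,-0.058,0.001,0.121,0,0,0,-0.058,0.001,0.121,0,0,0,-0.058,0.001,0.121,0,0,0]'

```text
t: 27.75
tcp_pos: [0.5776, 0.2471, 0.0049]
tool_rot: [-0.0, 1.0, 0.0, 0.001]
force: [0.1, 0.2, -0.7]
finger_gap: 0.643
gripper_force: 0.0
```

Emit:
step_arm --commands '[0,0,0,0,0,0,0,0,0,0,0,0,0,0,0,0,0,0,0,0,0,0,0,0,0,0,0,0,0,0,0,0,-0.05,0,0,0,0,0,-0.1,0,0,0,0,0,-0.15,0,0,0,0,0,-0.2,0,0,0,0,0,-0.25,0,0,0]' --jaw 0

```text
t: 28.75
tcp_pos: [0.576, 0.2466, 0.255]
tool_rot: [0.0, 1.0, -0.0, -0.0]
force: [1.9, -0.1, -0.3]
finger_gap: 0.376
gripper_force: 39.9
```

Emit:
step_arm --commands '[-0.03,-0.03,-0.02,0,0,0,-0.06,-0.07,-0.02,0,0,0,-0.08,-0.11,-0.02,0,0,0,-0.0955,-0.155,-0.02,0,0,0,-0.0955,-0.2,-0.02,0,0,0,-0.0955,-0.245,-0.02,0,0,0,-0.0955,-0.28,-0.015,0,0,0,-0.0955,-0.298,0,0,0,0,-0.0955,-0.298,0.007,0,0,0,-0.0955,-0.298,0.007,0,0,0]'

```text
t: 29.75
tcp_pos: [0.6706, -0.0498, 0.2437]
tool_rot: [0.0, 1.0, 0.001, -0.003]
force: [0.6, 0.4, -0.3]
finger_gap: 0.382
gripper_force: 39.9
```

Emit:
step_arm --commands '[0,0,0,0,0,0,0,0,0,0,0,0,0,0,0,0,0,0,0,0,0,0,0,0,0,0,0,0,0,0,0,0,0,0,0,0,0,0,0,0,0,0,0,0,0,0,0,0,0,0,0,0,0,0,0,0,0,0,0,0]'

```text
t: 30.75
tcp_pos: [0.6722, -0.0512, 0.2464]
tool_rot: [0.0, 1.0, 0.0, -0.0]
force: [0.2, -0.5, 0.0]
finger_gap: 0.381
gripper_force: 39.9
```

```bash
python3 -c "
from h import *
snap('wrist','w9');snap('top','t3')"
```

```text
(no output)
```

View pics/w9.png

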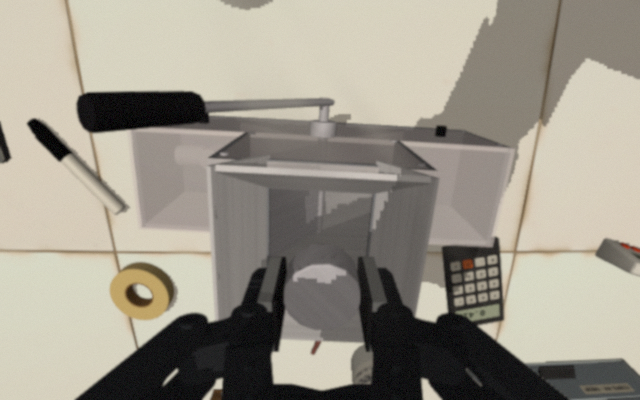

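Lever fully right (grip (140,110)), disc centred over the funnel, a plug visible in the right tray (190,155). Release and go to disc A.

Emit:
step_arm --commands '[0,0,0,0,0,0,0,0,0,0,0,0,0,0,0,0,0,0,0,0,0,0,0,0,0,0,0,0,0,0,0,0,-0.04,0,0,0,0,0.03,-0.05,0,0,0,0.02,0.07,-0.05,0,0,0,0.04,0.11,-0.05,0,0,0,0.06,0.155,-0.05,0,0,0]' --jaw 65

```text
t: 31.85
tcp_pos: [0.6116, 0.1046, 0.2966]
tool_rot: [0.001, 1.0, -0.0, 0.0]
force: [-0.1, 0.8, -0.6]
finger_gap: 0.647
gripper_force: 0.0
```

Emit:
step_arm --commands '[0.01,0.045,0,0,0,0,0.02,0.09,0,0,0,0,0.032,0.135,0,0,0,0,0.032,0.18,0.01,0,0,0,0.032,0.22,0.03,0,0,0,0.032,0.239,0.07,0,0,0,0.032,0.239,0.12,0,0,0,0.032,0.239,0.165,0,0,0,0.032,0.239,0.17,0,0,0,0.032,0.239,0.17,0,0,0]'

```text
t: 32.85
tcp_pos: [0.5798, 0.3426, 0.1256]
tool_rot: [0.0, 1.0, -0.0, -0.001]
force: [1.4, 0.2, 1.3]
finger_gap: 0.649
gripper_force: 0.0
```

```bash
python3 -c "
from near import *
look('w10',[('dA',[.58,.343,.02],.017),('dC',[.4242,.3344,.02],.017)])
t=snap('top','t4')
a=cv2.imread('pics/t3.png').astype(int);b=t['pixels'].astype(int)
# lever change check + flap region
d=abs(a-b).max(2)[125:185,285:395]; print((d>40).sum(), np.argwhere(d>40)[:,::-1].mean(0)+[285,125] if (d>40).any() else 0)"
```

```text
tcp [0.5798 0.3426 0.1256] f [1.4 0.2 1.3]
dA expect 322.9 202.0 22.8 found [(np.float32(325.4), np.float32(204.4), np.float32(23.1), array([0.5819, 0.3449]))]
dC expect 309.4 -36.6 27.6 found []
3033 [327.43389383 151.64226838]
```

Emit:
step_arm --commands '[-0.002,0.002,0.04,0,0,0,-0.002,0.002,0.08,0,0,0,-0.002,0.002,0.11,0,0,0,-0.002,0.002,0.121,0,0,0,-0.002,0.002,0.121,0,0,0,-0.002,0.002,0.121,0,0,0,-0.002,0.002,0.121,0,0,0,-0.002,0.002,0.121,0,0,0,-0.002,0.002,0.121,0,0,0,-0.002,0.002,0.121,0,0,0]'

```text
t: 33.95
tcp_pos: [0.5825, 0.345, 0.0061]
tool_rot: [-0.0, 1.0, 0.0, 0.0]
force: [-0.5, 0.5, 0.1]
finger_gap: 0.647
gripper_force: 0.0
```

Emit:
step_arm --commands '[0,0,0,0,0,0,0,0,0,0,0,0,0,0,0,0,0,0,0,0,0,0,0,0,0,0,0,0,0,0,0,0,-0.05,0,0,0,0,0,-0.1,0,0,0,0,0,-0.15,0,0,0,0,0,-0.2,0,0,0,0,0,-0.25,0,0,0]' --jaw 0

```text
t: 34.95
tcp_pos: [0.5815, 0.3446, 0.2566]
tool_rot: [0.0, 1.0, -0.0, -0.001]
force: [0.5, 0.2, -0.6]
finger_gap: 0.377
gripper_force: 39.9
```

Emit:
step_arm --commands '[-0.03,-0.03,-0.02,0,0,0,-0.05,-0.075,-0.02,0,0,0,-0.07,-0.12,-0.02,0,0,0,-0.091,-0.165,-0.02,0,0,0,-0.091,-0.21,-0.02,0,0,0,-0.091,-0.255,-0.02,0,0,0,-0.091,-0.3,-0.02,0,0,0,-0.091,-0.345,-0.015,0,0,0,-0.091,-0.38,0,0,0,0,-0.091,-0.395,0.007,0,0,0]'

```text
t: 35.95
tcp_pos: [0.6721, -0.0537, 0.2464]
tool_rot: [0.002, 1.0, -0.0, -0.002]
force: [-0.3, 0.5, -0.3]
finger_gap: 0.381
gripper_force: 39.9
```

Emit:
step_arm --commands '[0,0,0,0,0,0,0,0,0,0,0,0,0,0,0,0,0,0,0,0,0,0,0,0,0,0,0,0,0,0,0,0,0,0,0,0,0,0,0,0,0,0,0,0,0,0,0,0,0,0,0,0,0,0,0,0,0,0,0,0]'

```text
t: 36.95
tcp_pos: [0.6732, -0.0502, 0.2484]
tool_rot: [0.0, 1.0, 0.0, -0.0]
force: [0.0, 0.3, -1.5]
finger_gap: 0.374
gripper_force: 39.9
```

```bash
python3 -c "
from h import *
d=snap('wrist','w11');a=cv2.imread('pics/w9.png').astype(int);b=d['pixels'].astype(int)
D=abs(a-b).max(2)
for n,(x0,x1,y0,y1) in dict(lever=(70,340,85,135),right=(140,230,135,230),left=(430,515,150,240),throat=(265,375,185,245)).items():
    m=D[y0:y1,x0:x1]>25; print(n,m.sum(),m.size)
c=np.hstack([cv2.resize(d['pixels'][80:300,60:540],None,fx=1.6,fy=1.6)]);cv2.imwrite('pics/c6.png',c)"
```

```text
lever 2608 13500
right 329 8550
left 377 7650
throat 222 6600
```

```bash
python3 -c "
from h import *
for n in('w4','w9','w11'):
    m=cv2.imread('pics/'+n+'.png')[85:150,60:600].max(2)<45
    m[:,:]=cv2.morphologyEx(m.astype(np.uint8),cv2.MORPH_OPEN,np.ones((9,9)))
    y,x=np.nonzero(m); print(n,x.min()+60,x.max()+60,y.min()+85,y.max()+85,m.sum())"
```

```text
w4 60 555 107 149 3781
w9 78 206 93 130 4192
w11 60 206 91 149 4115
```

Lever unmoved. Release, then disc C.

Emit:
step_arm --commands '[0,0,0,0,0,0,0,0,0,0,0,0,0,0,0,0,0,0,0,0,0,0,0,0,0,0,0,0,0,0,0,0,-0.04,0,0,0,0,0.03,-0.05,0,0,0,0.02,0.07,-0.05,0,0,0,0.04,0.11,-0.05,0,0,0,0.065,0.15,-0.05,0,0,0]' --jaw 65

```text
t: 38.0
tcp_pos: [0.608, 0.101, 0.2986]
tool_rot: [0.0, 1.0, 0.0, 0.001]
force: [0.2, 0.8, -0.3]
finger_gap: 0.653
gripper_force: 0.0
```

Emit:
step_arm --commands '[0.03,0.035,0,0,0,0,0.06,0.07,0,0,0,0,0.09,0.105,0,0,0,0,0.12,0.145,0.01,0,0,0,0.15,0.18,0.03,0,0,0,0.173,0.21,0.06,0,0,0,0.183,0.236,0.1,0,0,0,0.183,0.236,0.15,0,0,0,0.183,0.236,0.17,0,0,0,0.183,0.236,0.17,0,0,0]'

```text
t: 39.0
tcp_pos: [0.4228, 0.3351, 0.1254]
tool_rot: [-0.0, 1.0, -0.002, -0.003]
force: [-0.4, 0.9, 1.1]
finger_gap: 0.652
gripper_force: 0.0
```

```bash
python3 -c "
from near import *
look('w12',[('dC',[.4252,.336,.02],.017)])
snap('scene','s4')"
```

```text
tcp [0.4228 0.3351 0.1254] f [-0.4  0.9  1.1]
dC expect 324.0 205.4 22.7 found [(np.float32(325.0), np.float32(201.2), np.float32(23.4), array([0.4219, 0.3368]))]
```

Emit:
step_arm --commands '[0,0.002,0.04,0,0,0,0,0.002,0.08,0,0,0,0,0.002,0.11,0,0,0,0,0.002,0.121,0,0,0,0,0.002,0.121,0,0,0,0,0.002,0.121,0,0,0,0,0.002,0.121,0,0,0,0,0.002,0.121,0,0,0,0,0.002,0.121,0,0,0,0,0.002,0.121,0,0,0]'

```text
t: 40.1
tcp_pos: [0.4255, 0.338, 0.008]
tool_rot: [-0.0, 1.0, 0.0, 0.0]
force: [-0.0, -0.0, -0.9]
finger_gap: 0.65
gripper_force: 0.0
```

Emit:
step_arm --commands '[0,0,0,0,0,0,0,0,0,0,0,0,0,0,0,0,0,0,0,0,0,0,0,0,0,0,0,0,0,0,0,0,-0.05,0,0,0,0,0,-0.1,0,0,0,0,0,-0.15,0,0,0,0,0,-0.2,0,0,0,0,0,-0.25,0,0,0]' --jaw 0

```text
t: 41.1
tcp_pos: [0.4245, 0.3375, 0.2589]
tool_rot: [-0.0, 1.0, -0.0, -0.0]
force: [1.5, 0.2, -0.5]
finger_gap: 0.375
gripper_force: 39.9
```

Emit:
step_arm --commands '[-0.03,-0.03,-0.02,0,0,0,-0.065,-0.065,-0.02,0,0,0,-0.1,-0.1,-0.02,0,0,0,-0.135,-0.135,-0.02,0,0,0,-0.17,-0.17,-0.02,0,0,0,-0.205,-0.205,-0.02,0,0,0,-0.24,-0.24,-0.02,0,0,0,-0.249,-0.285,-0.02,0,0,0,-0.249,-0.33,-0.01,0,0,0,-0.249,-0.37,0,0,0,0]'

```text
t: 42.1
tcp_pos: [0.6742, -0.0345, 0.2562]
tool_rot: [0.0, 1.0, -0.0, -0.0]
force: [-0.3, 0.4, -0.5]
finger_gap: 0.374
gripper_force: 40.0
```

Emit:
step_arm --commands '[0,-0.018,0.006,0,0,0,0,-0.018,0.006,0,0,0,0,-0.018,0.006,0,0,0,0,-0.018,0.006,0,0,0,0,-0.018,0.006,0,0,0,0,-0.018,0.006,0,0,0,0,-0.018,0.006,0,0,0,0,-0.018,0.006,0,0,0,0,-0.018,0.006,0,0,0,0,-0.018,0.006,0,0,0]'

```text
t: 43.1
tcp_pos: [0.6742, -0.0502, 0.2515]
tool_rot: [0.0, 1.0, 0.0, -0.0]
force: [-0.9, 0.4, -1.1]
finger_gap: 0.378
gripper_force: 40.0
```

```bash
python3 -c "
from h import *
d=snap('wrist','w13')
for n in('w9','w13'):
    m=cv2.imread('pics/'+n+'.png')[85:150,60:600].max(2)<45
    m[:,:]=cv2.morphologyEx(m.astype(np.uint8),cv2.MORPH_OPEN,np.ones((9,9)))
    y,x=np.nonzero(m); print(n,x.min()+60,x.max()+60,y.min()+85,y.max()+85,m.sum())"
```

```text
w9 78 206 93 130 4192
w13 60 204 88 149 4008
```

Lever still right. Release and back off to look at the scoops.

Emit:
step_arm --commands '[0,0,0,0,0,0,0,0,0,0,0,0,0,0,0,0,0,0,0,0,0,0,0,0,0,0,0,0,0,0,0,0,-0.04,0,0,0,0.03,0.02,-0.07,0,0,0,0.07,0.03,-0.08,0,0,0,0.11,0.04,-0.08,0,0,0,0.124,0.04,-0.08,0,0,0]' --jaw 65

```text
t: 44.15
tcp_pos: [0.5463, -0.0084, 0.3322]
tool_rot: [-0.001, 1.0, 0.0, -0.001]
force: [0.0, -0.0, -0.3]
finger_gap: 0.652
gripper_force: 0.0
```

```bash
python3 -c "
from h import *
d=snap('wrist','w14');print(d['s']['tcp_pos'])"
```

```text
[ 0.54633191 -0.00844958  0.33223664]
```

View pics/w14.png

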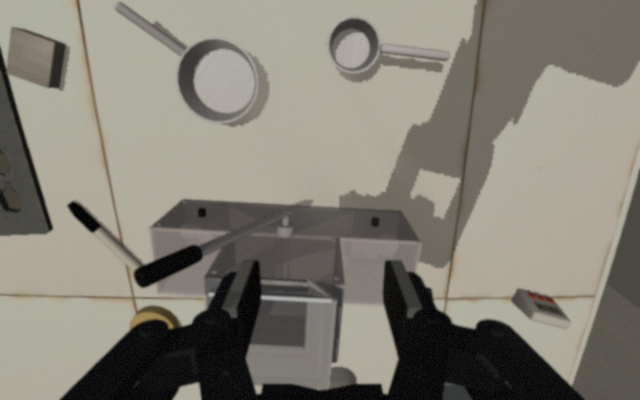

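Both scoops seen: small rim centre (354,45), handle end (446,55); large rim centre (218,81), handle end (119,8).

```bash
python3 -c "
from h import *
s,h=pix('w14',354,45,.046),pix('w14',446,55,.053); L,k=pix('w14',218,81,.036),pix('w14',119,8,.060)
for a,b in((s,h),(L,k)): v=(b-a)[:2]; print(a,b,np.hypot(*v),np.degrees(np.arctan2(v[1],v[0])))"
```

```text
[0.4218 0.0276 0.046 ] [0.4317 0.1309 0.053 ] 0.10377331063428591 84.52564279672687
[ 0.4605 -0.132   0.036 ] [ 0.3835 -0.2274  0.06  ] 0.1225975529935243 -128.9079667664642
```

Emit:
step_arm --commands '[0.03,0.03,0,0,0,8.5,0.06,0.06,0,0,0,17,0.1,0.09,0.02,0,0,25.5,0.12,0.107,0.05,0,0,34,0.12,0.107,0.09,0,0,42.5,0.12,0.107,0.13,0,0,51,0.12,0.107,0.15,0,0,59.5,0.12,0.107,0.15,0,0,68,0.12,0.107,0.15,0,0,76.5,0.12,0.107,0.15,0,0,85]' --jaw 50 --grip_force 60

```text
t: 45.2
tcp_pos: [0.4315, 0.0967, 0.1811]
tool_rot: [0.678, 0.735, 0.0, 0.0]
force: [0.3, -0.9, -0.4]
finger_gap: 0.499
gripper_force: 0.0
```

Emit:
step_arm --commands '[0,0,0.02,0,0,8,0,0,0.05,0,0,10,0,0,0.05,0,0,10,0,0,0.05,0,0,10,0,0,0.05,0,0,10,0,0,0.05,0,0,10,0,0,0.05,0,0,10,0,0,0.05,0,0,10,0,0,0.05,0,0,10,0,0,0.05,0,0,10]'

```text
t: 46.2
tcp_pos: [0.4302, 0.0969, 0.1316]
tool_rot: [0.737, 0.676, 0.0, 0.0]
force: [0.6, 0.7, 0.3]
finger_gap: 0.5
gripper_force: 0.0
```

```bash
python3 -c "
from h import *
d=snap('wrist','w15');s=d['s'];p=s['tcp_pos'];R=Ro.from_quat(s['tool_rot']).as_matrix();print(p,s['q'].round(2),np.degrees(np.arctan2(R[1,0],R[0,0])))
print(R.T@(np.array([.4287,.0982,.032])-p))
for X in ([.4319,.1361,.056],[.4287,.0982,.056]):print(proj(d,X))
"
```

```text
[0.43024923 0.09685251 0.13162879] [-0.03  0.46  1.98  0.    0.7   0.05] 85.000273216289
[ 0.0012038  -0.00169447  0.09962827]
[321.1 154.5]
[321.3 211.3]
```

Emit:
step_arm --commands '[0.001,-0.002,0.04,0,0,0,0.001,-0.002,0.075,0,0,0,0.001,-0.002,0.092,0,0,0,0.001,-0.002,0.1,0,0,0,0.001,-0.002,0.1,0,0,0,0.001,-0.002,0.1,0,0,0,0.001,-0.002,0.1,0,0,0,0.001,-0.002,0.1,0,0,0,0.001,-0.002,0.1,0,0,0,0.001,-0.002,0.1,0,0,0]'

```text
t: 47.25
tcp_pos: [0.4285, 0.098, 0.0319]
tool_rot: [0.737, 0.676, 0.0, 0.0]
force: [0.1, 0.5, -0.1]
finger_gap: 0.498
gripper_force: 0.0
```

Emit:
step_arm --commands '[0,0,0,0,0,0,0,0,0,0,0,0,0,0,0,0,0,0,0,0,0,0,0,0,0,0,0,0,0,0,0,0,0,0,0,0,0,0,0,0,0,0,0,0,0,0,0,0,0,0,0,0,0,0,0,0,0,0,0,0]' --jaw 0

```text
t: 48.25
tcp_pos: [0.4283, 0.098, 0.0315]
tool_rot: [0.737, 0.676, 0.0, 0.0]
force: [-0.1, 0.3, 2.6]
finger_gap: 0.105
gripper_force: 59.6
```

Handle held (gap 8.9 mm). Lift, carry over the large scoop.

Emit:
step_arm --commands '[0,0,-0.03,0,0,0,0,0,-0.06,0,0,0,0,0,-0.08,0,0,0,-0.03,0.01,-0.08,0,0,0,-0.07,0.025,-0.08,0,0,0,-0.11,0.04,-0.08,0,0,0,-0.14,0.052,-0.08,0,0,0,-0.156,0.052,-0.08,0,0,0,-0.156,0.052,-0.08,0,0,0,-0.156,0.052,-0.08,0,0,0]'

```text
t: 49.25
tcp_pos: [0.4658, -0.0617, 0.1111]
tool_rot: [0.738, 0.675, -0.0, -0.001]
force: [-0.5, 0.4, -0.6]
finger_gap: 0.102
gripper_force: 59.3
```

```bash
python3 -c "
from h import *
d=snap('top','t5');s=snap('scene','s5');w=snap('wrist','w16');print(manip.sense()['tcp_pos'],manip.sense()['finger_gap'])
c=np.zeros((520,800,3),np.uint8);c[:250,:400]=cv2.resize(w['pixels'],(400,250));c[:260,400:]=cv2.resize(d['pixels'][175:260,300:430],(400,260));c[260:,:400]=cv2.resize(s['pixels'][180:310,260:460],(400,260));cv2.imwrite('pics/c7.png',c)"
```

```text
[ 0.46586549 -0.0607998   0.11128409] 0.1016176348202381
```

Emit:
step_arm --commands '[0,0,0.02,0,0,0,0,0,0.04,0,0,0,0,0,0.055,0,0,0,0,0,0.065,0,0,0,0,0,0.07,0,0,0,0,0,0.074,0,0,0,0,0,0.076,0,0,0,0,0,0.076,0,0,0,0,0,0.076,0,0,0,0,0,0.076,0,0,0]'

```text
t: 50.4
tcp_pos: [0.4667, -0.0621, 0.0358]
tool_rot: [0.737, 0.676, 0.0, 0.0]
force: [0.7, 0.1, -0.2]
finger_gap: 0.102
gripper_force: 59.3
```

```bash
python3 -c "
from h import *
d=snap('top','t6');s=snap('scene','s6');w=snap('wrist','w17');print(manip.sense()['tcp_pos'],manip.sense()['force'])
"
```

```text
[ 0.46663137 -0.06200402  0.03569324] [-0.26907405 -0.69775475  0.26674728]
```

No contact force, so it hangs freely just over the floor. Release and rise.

Emit:
step_arm --commands '[0,0,0.001,0,0,0,0,0,0.001,0,0,0,0,0,0.001,0,0,0,0,0,0.001,0,0,0,0,0,0.001,0,0,0,0,0,0.001,0,0,0,0,0,-0.03,0,0,0,0,0,-0.08,0,0,0,0,0,-0.13,0,0,0,0,0,-0.18,0,0,0]' --jaw 40

```text
t: 51.55
tcp_pos: [0.4658, -0.0617, 0.2172]
tool_rot: [0.737, 0.676, -0.0, -0.0]
force: [0.9, -0.4, 0.4]
finger_gap: 0.401
gripper_force: 0.0
```

Emit:
step_arm --commands '[0.05,0,-0.05,0,0,0,0.1,0,-0.05,0,0,0,0.15,0,-0.05,0,0,0,0.2,0,-0.05,0,0,0,0.25,0,-0.05,0,0,0,0.3,0,-0.05,0,0,0,0.35,0,-0.05,0,0,0,0.4,0,-0.05,0,0,0,0.4,0,-0.05,0,0,0,0.4,0,-0.05,0,0,0]'

```text
t: 52.55
tcp_pos: [0.5008, 0.3387, 0.2649]
tool_rot: [0.736, 0.677, -0.0, -0.0]
force: [-0.3, -0.2, -0.4]
finger_gap: 0.398
gripper_force: 0.0
```

```bash
python3 -c "
from h import *
d=snap('top','t7');s=snap('scene','s7')
c=np.zeros((580,800,3),np.uint8);c[:280,:400]=cv2.resize(d['pixels'][175:259,300:420],(400,280),interpolation=cv2.INTER_CUBIC);c[:280,400:]=cv2.resize(s['pixels'][190:260,320:420],(400,280),interpolation=cv2.INTER_CUBIC)
c[280:,:400]=cv2.resize(s['pixels'][140:245,235:375],(400,300),interpolation=cv2.INTER_CUBIC);c[280:,400:]=cv2.resize(d['pixels'][125:245,215:375],(400,300),interpolation=cv2.INTER_CUBIC);cv2.imwrite('pics/c8.png',c)"
```

```text
(no output)
```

View pics/c8.png

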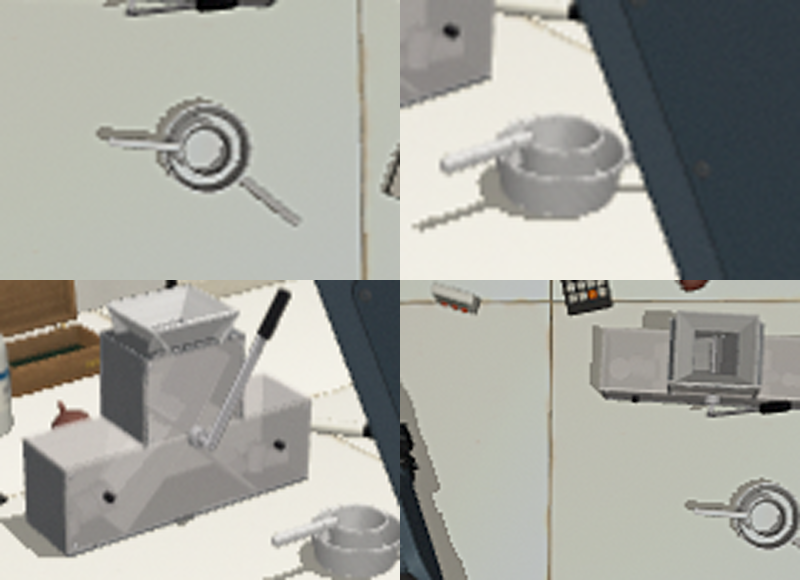

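The small scoop sits flat inside the large one, its handle (105,135) well apart from the large one (295,220). Pale discs show in the left tray at (620,370) and (650,345), the throat is clear and no blanks are left on the bench. Handing in.

```bash
python3 -c "
from station import manip
print(manip.sign_off())"
```

```text
the job is handed in; nothing more can be done
None
```

I handed the job in at about 53 s: I dropped the three plugs with the lever fully left and the three discs with it fully right, then nested the small scoop flat in the large one with the handles well apart. Plugs show in the right tray and two pale discs in the left, though I couldn't count all six parts through the covers, and the fingers briefly took a 41 N push while I was moving the lever right.

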